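# Stamp a copper blank in the inclined hand press

### The job

Lay the flat copper bar in the bed of the press's carriage, lengthways and flat between the low lugs, then slide the carriage fully home under the plunger and turn the clamp knob a quarter turn clockwise so that its bolt shoots out behind the carriage. Only then press the plunger head down to its stop, hold it there for a moment and let it spring back up. Leave the bar in the locked carriage and everything else on the bench where it is.

Things in the scene. Friction and masses are not known exactly. Their poses are not given: they have to be found in the camera images.
- press: Fixed grey inclined hand press with a dark sloping top plate, 220 mm deep, 340 wide, 270 high; place, yaw (to 0.2 rad) vary. Origin on the bench. Its top plate slopes up away from the robot at 35 degrees. In the press's frame: upslope u = (0.819, 0, 0.574), across v = +y, normal n = (-0.574, 0, 0.819). Work along n: tool leaning 35 degrees, fingers pointing away from the robot.
- slope_zero (a point): Point on the top plate's surface under the plunger, 100 mm above the press origin; axes x = u, y = v, z = n. In mm from here: plunger axis u 0, v 0; column u 63 to 107, v -22 to 22, to n 115, with an arm to the plunger guide (46 diameter, n 59 to 105); clamp axis u -95, v 97; plate u -125 to 110, v -85 to 255.
- carriage_bed (a point): Centre of the top surface of the aluminium carriage's bed (n 16). Axes as slope_zero. Carriage: x -45 to 45, y -65 to 85 mm. The bar lies lengthways along y: end walls leave 110 mm along y, four corner lugs leave 38 mm along x; walls and lugs 8 mm high. Between the lugs both long sides are open for 64 mm, for the fingers. The bar may slip a few mm down onto the lower lugs.
- carriage_post (a point): Top centre of the steel post, 20 mm diameter, 46 mm tall, standing on the carriage 72 mm from the bed's centre along +y (outer end); axes as slope_zero. Push or grip it to slide the carriage.
- carriage (a joint): Carriage slide, m: 0 = out at the loading end (bed centre at v 130 mm), 0.130 = fully home against its stop, bed centre under the plunger (v 0). Moves along -v. Starts at 0 to 0.05, needs 2 N to move and stays where it is left.
- clamp_grip (a point): Centre of the black clamp knob's bar grip (62 mm long, 14 wide, 26 high), on the knob's axis, which is along n; this point is at n 44, the grip spans n 28 to 54. It turns with the knob: y along the grip, z the axis. It stands on a bolt housing (44 mm along u, 34 along v, to n 18).
- clamp (a joint): Clamp knob angle, rad: 0 = free, grip along v; grows clockwise seen from above; 1.571 = stop, grip along u. Turning drives a flat steel bolt (16 mm wide, n 4 to 14) from its housing 40 mm upslope, in behind the outer end of the home carriage, which it then holds. Starts at 0 to 0.2, turns with 0.05 N m. If the carriage is not home the bolt strikes its side.
- plunger_top (a point): Centre of the top face of the plunger's black mushroom head, 46 mm diameter (flat 40 mm), at n 140 when up; z is the plunger's axis (along n), and it goes down along -z.
- plunger (a joint): Plunger travel, m: 0 = up, 0.018 = down at its stop. Spring: 3 N to start, 12 N at the stop; it springs back by itself.
- blank: Flat copper bar, 100 mm (x) by 30 mm (y) by 12 mm (z), about 0.3 kg, lying flat on the bench right of the press. Origin at the centre of its underside.
- disc: Bystander: copper disc, 60 mm diameter, 12 mm thick, lying on the bench; origin at the centre of its underside. Its place, the bar's and the caliper's are swapped at random.
- caliper: Bystander: steel caliper with black slider, 150 mm long (x), 65 mm wide over the jaws (+y at the +x end), 12 mm high; origin at the middle of the beam's underside.
- hammer: Bystander: small hammer 200 mm long lying on the bench in front of the press; origin below its middle.
- mug: Bystander: white cup 76 mm diameter, 90 mm tall; origin at the centre of its underside.
- mandrel_block: Bystander: round black rubber block 80 mm diameter, 35 mm high; origin at the centre of its underside.
Mind the look-alikes: they are no part of the job. Leave any pink look-alike of the blank alone.

How it is judged:
On the way, in this order (a step that is already met when the one before it is completed fails the run):
1. the bar lies flat in the carriage's bed, let go (x of blank in the frame of carriage_bed between -0.01 and 0.01 m and y of blank in the frame of carriage_bed between -0.012 and 0.012 m and z of blank in the frame of carriage_bed between -0.004 and 0.004 m and angle between the z axis of blank and the z axis of carriage_bed, either way round below 0.1 rad and angle between the x axis of blank and the y axis of carriage_bed, either way round below 0.2 rad and contact force between blank and the fingers below 0.3 N), for 0.2 s.
2. the carriage is home under the plunger with the bar in its bed (value of joint carriage above 0.125 m and x of blank in the frame of carriage_bed between -0.01 and 0.01 m and y of blank in the frame of carriage_bed between -0.012 and 0.012 m and z of blank in the frame of carriage_bed between -0.004 and 0.004 m and angle between the z axis of blank and the z axis of carriage_bed, either way round below 0.1 rad and angle between the x axis of blank and the y axis of carriage_bed, either way round below 0.2 rad), for 0.2 s.
3. the clamp knob is turned to lock the carriage at home (value of joint carriage above 0.125 m and value of joint clamp above 1.3 rad), for 0.2 s.
4. the plunger is down at its stop, the carriage locked at home with the bar in its bed (all of step 3 and value of joint plunger above 0.0165 m and x of blank in the frame of carriage_bed between -0.01 and 0.01 m and y of blank in the frame of carriage_bed between -0.012 and 0.012 m and z of blank in the frame of carriage_bed between -0.004 and 0.004 m and angle between the z axis of blank and the z axis of carriage_bed, either way round below 0.1 rad and angle between the x axis of blank and the y axis of carriage_bed, either way round below 0.2 rad), for 0.2 s.
At the end, for the whole second after the job is handed in: The bar is at rest in the carriage's bed (within 10 mm across and 12 mm along of the bed's centre, 4 mm in height, lying flat to 0.1 rad and lengthways to 0.2 rad), the carriage is home (joint above 0.125 m), the clamp is locked (above 1.3 rad) and the plunger is up again (below 2 mm) (all of step 3 and x of blank in the frame of carriage_bed between -0.01 and 0.01 m and y of blank in the frame of carriage_bed between -0.012 and 0.012 m and z of blank in the frame of carriage_bed between -0.004 and 0.004 m and angle between the z axis of blank and the z axis of carriage_bed, either way round below 0.1 rad and angle between the x axis of blank and the y axis of carriage_bed, either way round below 0.2 rad and value of joint plunger below 0.002 m and linear speed of blank below 0.02 m/s); the robot touches nothing.
It fails at once if another thing on the bench is moved by more than 30 mm (distance of any of disc, caliper, hammer, mug, mandrel_block from where it was at the start of the episode above 0.03 m).
It fails at once if the plunger is pressed (more than 8 mm) while the clamp is not locked (value of joint plunger above 0.008 m and value of joint clamp below 1.2 rad).
It also fails if it takes over 72 s, if anything falls off the work surface, if the arm or the gripper's body presses on something with over 40 N, if the wrist force passes 120 N, or if a joint passes its speed limit or range.

### The arm

A 6-joint arm with a two-finger parallel gripper is mounted at the origin on the work surface. World frame = base frame: x ahead of the robot, y to its left, z up, the work surface at z = 0. Lengths are in m, angles in rad, forces in N, time in s.
With the tool pointing down it reaches from about 0.35 to 0.975 m from the base axis. Payload 4.9 kg.
Tool frame: the origin (TCP) lies midway between the tips of the shut fingers; the grasp point (between the pads) lies 19 mm behind it (ctrl.hold_point_z is the distance from the TCP to the grasp point, in m); z points along the fingers, y is the line along which they close (so a half turn about z gives the same grasp; the last joint's range is limited). The gripper opens to 85 mm and grips with 20 to 120 N. Pads are 22 mm wide; open, the fingers measure 114 mm over their backs; the gripper's body (76 mm by 85 mm) begins 54 mm behind the grasp point. The pads swing forward as they close: fully open they stand 13 mm farther back than shut.
Start: joints at [1.134, 0.053, 1.613, -0, 1.476, -0.119], TCP at [0.195, 0.594, 0.231] pointing down, gripper open.
Joint ranges: [-3.01, 3.01], [-1.01, 2.22], [0.06, 2.58], [-1.02, 4.17], [0.09, 2.62], [-3.14, 3.14]. Speed limits (rad/s): [2.57, 2.57, 3.14, 3.14, 3.14, 3.14].

### API

Orientations are given as a rotation vector (axis times angle).
In Python, from station import status, viewer, finish_job, ctrl gives the robot as it stands.
- The arm moves only by the shell command python3 -m jog 'ROWS' [FORCE]. ROWS is JSON, a list of rows, each a list of 7 numbers: the turn, a rotation vector about the tool's x, y, z each as a share of 5 degrees, from -1 to 1, then the shift along the tool's x, y, z each as a share of 30 mm, from -1 to 1, then the opening, from -1 (shut) to 1 (fully open). A call has 1 to 5 rows; each row shifts and turns the commanded pose from where the row before left it, along the tool's axes as they then stand; what a row does not reach is not made up. A row lasts 1/8 s, in which the tool goes at most 62.5 mm and 10.7 degrees, less where a joint would pass 70% of its speed; a pose out of reach is approached as far as the arm can. A call with a number of a shift or a turn outside -1 to 1 is refused whole. A call with a gripper value outside its range is refused whole. The fingers move at their own pace and stop on an object; FORCE is the grip in N (left out, the last holds). Time passes only in rows, so rows that do not move let the fingers close. It gives the time, the measured TCP pose, the force, the opening and the grip force at its end, in the units of the state.
- status.get_obs(): the state, without advancing time (a new reading comes with each control period).
- viewer.get_image(name): name is "scene" or "top"; returns a dict with "img" (420x560x3 uint8, red, green, blue), "fovy" (degrees; the focal length in pixels is half the picture's height over the tangent of half this angle, whatever the lens; pixels are square), "cx", "cy" (the principal point, pixels), "rvec" (rotation vector, rad) and "tvec" (3), from world to camera coordinates, as OpenCV has them. Camera axes: x right, y down, z forward; pixel columns grow to the right and rows downward; lengths in m; the calibration is good to about 2 mm. A picture is of the moment at which its call begins. There is no depth.
- finish_job(): hands the job in; it is judged then, once.
The state is a dict: "t": time; "q": joint angles; "dq": joint speeds; "effort": joint torques, N m; "tool_pos": TCP position; "tool_rot": TCP orientation; "contact_force": force on the tool from outside, world axes, zero at the start; "wrist_torque": the same for the moment, N m; "opening": finger opening in m; "grip_force": force on a finger pad.
Only numpy, scipy, OpenCV 4.12 (cv2) and the standard library are available. Lean on these libraries where they do the work, as an engineer would, in place of code of your own. Each camera call takes 0.05 s, during which the arm holds its last target. There are 200 camera calls.

## Working session

There is one attempt and no reset: what is moved stays moved. The work goes in short steps, Python scripts to look and compute and a shell command to move; the robot and the scene stay as the last step left them, time stands still between calls to the robot, and variables do not carry over. Pictures are saved under pics/ and viewed, at most 10 in all, crops included, and the job is handed in when it is done.

```bash
ls; mkdir -p pics
cat > look.py <<'E'
from station import status, viewer
import cv2, sys, pickle
n=sys.argv[1]
for c in ("scene","top"):
    d=viewer.get_image(c)
    cv2.imwrite(f"pics/{c}{n}.png",d["img"][:,:,::-1]); pickle.dump(d,open(f"pics/{c}{n}.pkl","wb"))
    print(c,d["fovy"],d["cx"],d["cy"],d["rvec"],d["tvec"])
print(status.get_obs())
E
python3 look.py 0; python3 -c "
import cv2,numpy as np
a=cv2.imread('pics/scene0.png');b=cv2.imread('pics/top0.png')
cv2.imwrite('pics/s0.png',cv2.resize(a,(784,588),interpolation=2));cv2.imwrite('pics/t0.png',cv2.resize(b,(784,588),interpolation=2))"
```

```text
pics
scene 56.98975393674737 280.21209208456776 209.52518085980336 [ 1.50193219  1.77142339 -0.9933261 ] [ 0.0720589  -0.14113923  1.48592714]
top 52.20061261767235 282.4539386930006 212.0680488502736 [ 2.1540903  -2.18033814  0.10779028] [0.05186922 0.48814705 1.23277955]
{'t': 0.1, 'q': array([ 1.13405123e+00,  5.33386725e-02,  1.61413425e+00, -1.55847187e-05,
        1.47602541e+00, -1.18987278e-01]), 'dq': array([-0.00040312, -0.00011635, -0.00221125,  0.00029407,  0.00247788,
       -0.00100834]), 'effort': array([-2.71540239e-04, -3.94905531e+01, -3.71363139e+01, -1.46909210e-04,
        4.01093755e-03, -1.51775527e-05]), 'tool_pos': array([0.19503031, 0.59320013, 0.23016972]), 'tool_rot': array([-4.96952713e-01, -3.10152279e+00,  2.88483418e-03]), 'contact_force': array([ 0.04249029, -0.90483179, -0.25304874]), 'wrist_torque': array([-0.02313136,  0.03554232, -0.05293296]), 'grip_force': 0.0, 'opening': 0.0855825941945306}
```

View pics/s0.png

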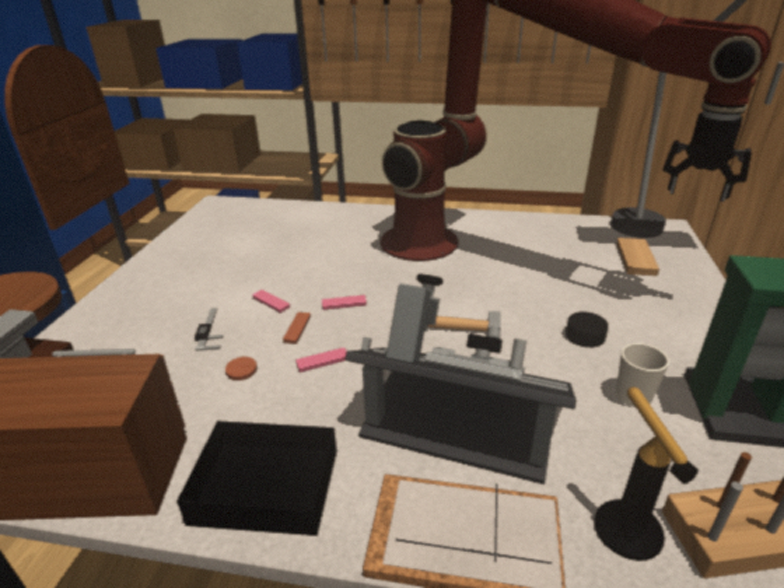

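View pics/t0.png

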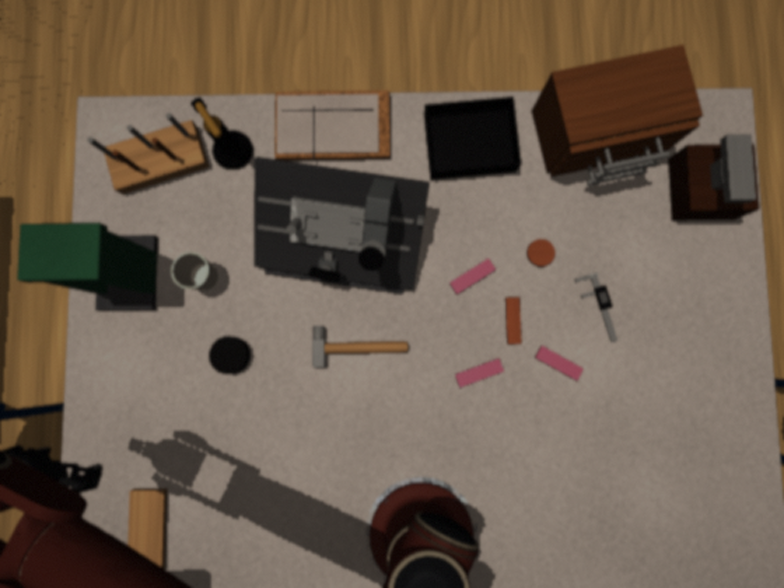

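The scene picture shows the press in the centre, with the bar and its look-alikes on its left. The top picture (784-wide scale) shows these candidates for the bar:
- copper-brown bar (513,320)
- pink bars (472,276), (480,373) and (558,363)
- copper disc (541,252)

The bar at (513,320) fits, as it is the only copper-coloured rectangle. I'll confirm it in an enlarged crop, together with the press.

```bash
python3 -c "
import cv2,numpy as np
a=cv2.imread('pics/scene0.png');b=cv2.imread('pics/top0.png')
f=lambda im,x,y,w,h,k:cv2.resize(im[y:y+h,x:x+w],None,fx=k,fy=k,interpolation=2)
A=f(b,310,175,60,100,3)  # bar
B=f(b,172,105,150,110,4) # press top
C=f(a,240,190,180,150,4)
o=np.zeros((600,800,3),np.uint8); o[:440,:600]=B; o[:300,610:790]=A
cv2.imwrite('pics/c1.png',o); cv2.imwrite('pics/c2.png',C)"
```

```text
(no output)
```

View pics/c1.png

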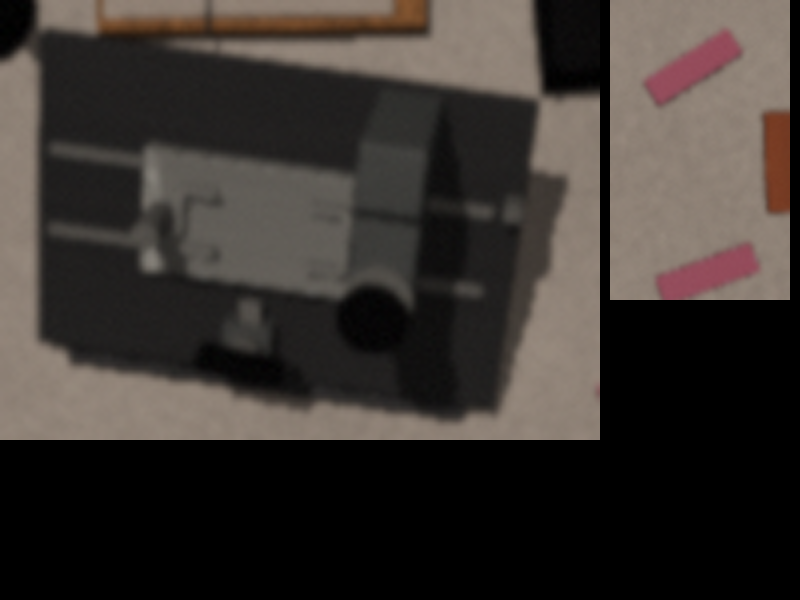

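View pics/c2.png

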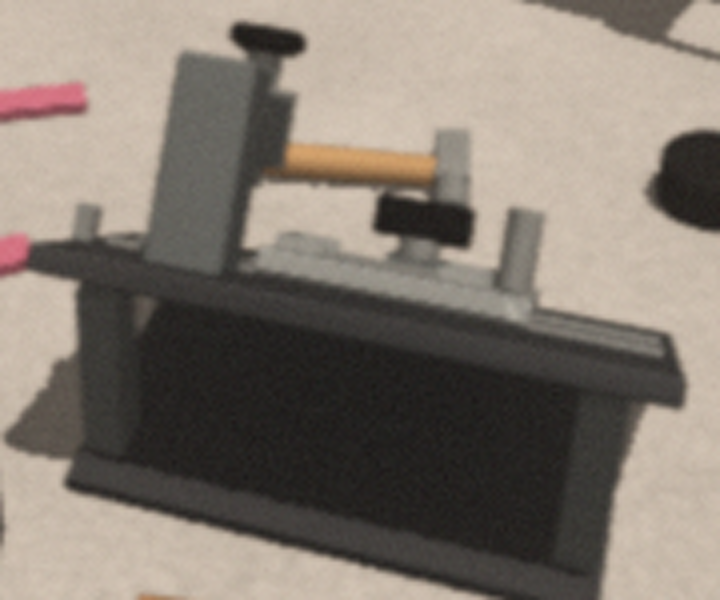

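The crop confirms the bar: it is copper-brown and its neighbours are pink. In the top crop, the plate corners are at (44,32), (538,100), (497,412) and (40,342), and the plunger head is at (371,318). In the scene crop, the head is at (268,38), the post top at (526,213) and the knob at (425,203). Next I'll fit the press pose.

```bash
cat > geo.py <<'E'
import numpy as np, cv2, pickle
from scipy.spatial.transform import Rotation as R
def load(n): return pickle.load(open(f"pics/{n}.pkl","rb"))
def proj(d,P):
    f=210/np.tan(np.radians(d["fovy"])/2)
    K=np.array([[f,0,d["cx"]],[0,f,d["cy"]],[0,0,1]])
    return cv2.projectPoints(np.array(P,float).reshape(-1,1,3),np.array(d["rvec"]),np.array(d["tvec"]),K,None)[0][:,0]
def ray(d,px,z):
    f=210/np.tan(np.radians(d["fovy"])/2); Rm=cv2.Rodrigues(np.array(d["rvec"]))[0]
    c=-Rm.T@d["tvec"]; r=Rm.T@np.array([(px[0]-d["cx"])/f,(px[1]-d["cy"])/f,1])
    return c+r*(z-c[2])/r[2]
c35,s35=np.cos(np.radians(35)),np.sin(np.radians(35))
A=np.array([[c35,0,-s35],[0,1,0],[s35,0,c35]])
def press(p,uvn):  # p=x,y,yaw ; uvn in mm
    return np.array([p[0],p[1],.1])+(R.from_euler('z',p[2]).as_matrix()@A@(np.array(uvn,float).reshape(-1,3).T/1000)).T
E
cat > fit.py <<'E'
from geo import *
from scipy.optimize import least_squares
t,s=load("top0"),load("scene0")
T=lambda X,Y:((X+.5)/4-.5+172,(Y+.5)/4-.5+105)
S=lambda X,Y:((X+.5)/4-.5+240,(Y+.5)/4-.5+190)
obs=[(t,(110,255,0),T(44,32)),(t,(110,-85,0),T(538,100)),(t,(0,0,140),T(371,318)),(s,(0,0,140),S(268,38)),(t,(-95,97,54),T(243,366)),(s,(-95,97,54),S(425,203)),
(t,(-125,255,0),T(40,342)),(t,(-125,-85,0),T(497,412))]
def res(p):
    r=[]
    for d,m,o in obs: r.append(proj(d,press(p,m))[0]-o)
    q=130-1000*p[3]
    r.append(proj(s,press(p,(0,q+72,62)))[0]-S(526,213))
    for (u,px) in ((45,T(145,148)),(-45,T(140,270))): r.append(proj(t,press(p,(u,q+85,16)))[0]-px)
    return np.ravel(r)
f=least_squares(res,[.7,.1,0,.02],loss="soft_l1")
print(f.x); print(res(f.x).reshape(-1,2).round(1).tolist())
hs=cv2.cvtColor(t["img"],cv2.COLOR_RGB2HSV)
for nm,d,z in (("top",t,.012),("scene",s,.008)):
    hs=cv2.cvtColor(d["img"],cv2.COLOR_RGB2HSV); m=((hs[...,0]<12)&(hs[...,1]>130)&(hs[...,2]>60)).astype(np.uint8)
    n,l,st,ce=cv2.connectedComponentsWithStats(m)
    for i in range(1,n):
        if 60<st[i,4]<600:
            w=ray(d,ce[i],z); r=np.nan
            c=cv2.findContours((l==i).astype(np.uint8),cv2.RETR_EXTERNAL,cv2.CHAIN_APPROX_NONE)[0][0]
            P=np.array([ray(d,x,z)[:2] for x in c[:,0]],np.float32); print(nm,st[i],w.round(4),cv2.minAreaRect(P*1000))
E
python3 fit.py
```

```text
[ 0.61850454  0.07578625 -0.15551446  0.03811102]
[[-1.5, -0.5], [0.8, 0.0], [0.7, 0.4], [-0.6, -2.2], [-1.2, 0.9], [-0.3, -0.4], [-0.5, 0.1], [-0.4, -1.1], [-0.0, -0.5], [-0.1, -0.5], [0.2, -0.8]]
top [457  86  42  13 152] [ 0.851  -0.5522  0.012 ] ((851.4143676757812, -551.98486328125), (14.688406944274902, 129.89938354492188), 10.837913513183594)
top [408  95  48  14 179] [ 0.8219 -0.4097  0.012 ] ((822.8032836914062, -411.0943603515625), (15.07128620147705, 148.76612854003906), 11.424981117248535)
top [377 171  19  19 274] [ 0.582  -0.2644  0.012 ] ((582.5548706054688, -264.21966552734375), (53.43812561035156, 54.18191909790039), 25.834135055541992)
top [362 213  10  32 295] [ 0.438  -0.2011  0.012 ] ((438.4563903808594, -201.48135375976562), (26.530317306518555, 92.02582550048828), 88.2298583984375)
top [268 347  40  29 274] [0.0723 0.0438 0.012 ] ((69.7079849243164, 42.87664794921875), (38.67634201049805, 129.14781188964844), 31.843116760253906)
scene [516  15  35  20 176] [-4.3592  2.3576  0.008 ] ((-4341.4931640625, 2348.6826171875), (272.66339111328125, 1766.134521484375), 8
[... 1342 characters left out ...]
-895.1280517578125), (116.09723663330078, 45.00199508666992), 2.442849636077881)
scene [282 169  43  16 314] [0.0559 0.0313 0.008 ] ((50.51536560058594, 29.849533081054688), (103.34137725830078, 152.6551513671875), 57.108089447021484)
scene [ 44 172  22  23 131] [ 0.2179 -0.8879  0.008 ] ((217.5552520751953, -890.370361328125), (168.96986389160156, 58.09556579589844), 4.473625659942627)
scene [203 224  18  20 177] [ 0.4424 -0.2014  0.008 ] ((440.1834716796875, -201.21066284179688), (99.1168441772461, 27.02634620666504), 0.7848731875419617)
scene [162 256  21  15 240] [ 0.5858 -0.2653  0.008 ] ((586.76318359375, -265.62237548828125), (57.516685485839844, 54.67189407348633), 8.746540069580078)
```

```bash
cat > plan.py <<'E'
# plan.py ORI a,b,c [N] [grip] : ORI dXX = down, tool y at XX deg ; sXX = on slope (y=u,z=-n, turned XX deg about tool z), pos in press u,v,n mm
from geo import *
import sys, math
from station import status
P=[0.6185,0.0758,-0.1555]
def target(o,abc):
    a=math.radians(float(o[1:] or 0)); abc=np.array([float(x) for x in abc.split(",")])
    if o[0]=="d":
        y=np.array([math.cos(a),math.sin(a),0]); z=np.array([0,0,-1.]); return abc,np.c_[np.cross(y,z),y,z]
    M=R.from_euler('z',P[2]).as_matrix()@A; M=np.c_[M[:,1],M[:,0],-M[:,2]]
    return press(P,abc)[0],M@R.from_euler('z',a).as_matrix()
if __name__=="__main__":
    p,M=target(sys.argv[1],sys.argv[2]); o=status.get_obs()
    p0=o["tool_pos"]; R0=R.from_rotvec(o["tool_rot"]); rv=(R0.inv()*R.from_matrix(M)).as_rotvec()
    ang=np.degrees(np.linalg.norm(rv)); N=max(math.ceil(np.linalg.norm(p-p0)/.0295),math.ceil(ang/4.95),1)
    if len(sys.argv)>3: N=max(N,int(sys.argv[3]))
    print("t",round(o["t"],2),"d",(p-p0).round(4),"ang",round(ang,1),"N",N,"uvn",((press(P,(0,0,0))[0]-p0)@R.from_euler('z',P[2]).as_matrix()@A*-1000).round(1),"q",o["q"].round(2),"F",o["contact_force"].round(1),"op",o["opening"])
    for i in range(N):
        Ri=R0*R.from_rotvec(rv*(i+.5)/N)
        print(np.r_[np.degrees(rv)/N/5,Ri.inv().apply(p-p0)/N/.03].round(2).tolist())
E
python3 plan.py d85 0.40,0.13,0.29
```

```text
t 0.1 d [ 0.205  -0.4632  0.0598] ang 13.2 N 18 uvn [-333.7  445.6  392.6] q [ 1.13  0.05  1.61 -0.    1.48 -0.12] F [ 0.  -0.9 -0.3] op 0.0855825941945306
[-0.0, -0.0, -0.15, -0.62, -0.7, -0.11]
[-0.0, -0.0, -0.15, -0.62, -0.71, -0.11]
[-0.0, -0.0, -0.15, -0.61, -0.72, -0.11]
[-0.0, -0.0, -0.15, -0.6, -0.72, -0.11]
[-0.0, -0.0, -0.15, -0.59, -0.73, -0.11]
[-0.0, -0.0, -0.15, -0.58, -0.74, -0.11]
[-0.0, -0.0, -0.15, -0.57, -0.75, -0.11]
[-0.0, -0.0, -0.15, -0.56, -0.75, -0.11]
[-0.0, -0.0, -0.15, -0.55, -0.76, -0.11]
[-0.0, -0.0, -0.15, -0.54, -0.77, -0.11]
[-0.0, -0.0, -0.15, -0.53, -0.77, -0.11]
[-0.0, -0.0, -0.15, -0.52, -0.78, -0.11]
[-0.0, -0.0, -0.15, -0.51, -0.79, -0.11]
[-0.0, -0.0, -0.15, -0.5, -0.79, -0.11]
[-0.0, -0.0, -0.15, -0.49, -0.8, -0.11]
[-0.0, -0.0, -0.15, -0.48, -0.81, -0.11]
[-0.0, -0.0, -0.15, -0.47, -0.81, -0.11]
[-0.0, -0.0, -0.15, -0.46, -0.82, -0.11]
```

```bash
python3 -m jog '[[0,0,-0.15,-0.62,-0.7,-0.15,1],[0,0,-0.15,-0.62,-0.71,-0.15,1],[0,0,-0.15,-0.61,-0.72,-0.15,1],[0,0,-0.15,-0.6,-0.72,-0.15,1],[0,0,-0.15,-0.59,-0.73,-0.15,1]]'
python3 -m jog '[[0,0,-0.15,-0.58,-0.74,-0.11,1],[0,0,-0.15,-0.57,-0.75,-0.11,1],[0,0,-0.15,-0.56,-0.75,-0.11,1],[0,0,-0.15,-0.55,-0.76,-0.11,1],[0,0,-0.15,-0.54,-0.77,-0.11,1]]'
python3 -m jog '[[0,0,-0.15,-0.53,-0.77,-0.11,1],[0,0,-0.15,-0.52,-0.78,-0.11,1],[0,0,-0.15,-0.51,-0.79,-0.11,1],[0,0,-0.15,-0.5,-0.79,-0.11,1],[0,0,-0.15,-0.49,-0.8,-0.1,1]]'
python3 -m jog '[[0,0,-0.15,-0.48,-0.81,0,1],[0,0,-0.15,-0.47,-0.81,0,1],[0,0,-0.15,-0.46,-0.82,0,1]]'
python3 plan.py d90 0.440,-0.2013,0.10
```

```text
t: 0.72
tool_pos: [0.2519, 0.4635, 0.2533]
tool_rot: [-0.394, -3.116, 0.001]
contact_force: [0.5, -0.4, -0.3]
opening: 0.0855
grip_force: 0.0
t: 1.35
tool_pos: [0.3083, 0.3345, 0.2699]
tool_rot: [-0.292, -3.127, 0.001]
contact_force: [-0.1, 0.1, 0.5]
opening: 0.0854
grip_force: 0.0
t: 1.98
tool_pos: [0.365, 0.2059, 0.2861]
tool_rot: [-0.19, -3.135, 0.0]
contact_force: [0.2, 0.7, 0.4]
opening: 0.0858
grip_force: 0.0
t: 2.35
tool_pos: [0.3991, 0.1286, 0.286]
tool_rot: [-0.128, -3.138, 0.0]
contact_force: [0.5, 1.0, -1.0]
opening: 0.0858
grip_force: 0.0
t 2.35 d [ 0.0409 -0.3299 -0.186 ] ang 4.7 N 13 uvn [-77.6  18.2 281.4] q [ 0.13 -0.5   1.99  0.    1.65 -1.36] F [ 0.5  1.  -1. ] op 0.08576267115740763
[-0.0, -0.0, -0.07, -0.17, -0.84, 0.48]
[-0.0, -0.0, -0.07, -0.17, -0.84, 0.48]
[-0.0, -0.0, -0.07, -0.16, -0.84, 0.48]
[-0.0, -0.0, -0.07, -0.16, -0.84, 0.48]
[-0.0, -0.0, -0.07, -0.15, -0.84, 0.48]
[-0.0, -0.0, -0.07, -0.14, -0.84, 0.48]
[-0.0, -0.0, -0.07, -0.14, -0.84, 0.48]
[-0.0, -0.0, -0.07, -0.13, -0.84, 0.48]
[-0.0, -0.0, -0.07, -0.13, -0.84, 0.48]
[-0.0, -0.0, -0.07, -0.12, -0.84, 0.48]
[-0.0, -0.0, -0.07, -0.12, -0.84, 0.48]
[-0.0, -0.0, -0.07, -0.11, -0.84, 0.48]
[-0.0, -0.0, -0.07, -0.11, -0.85, 0.48]
```

```bash
python3 -m jog '[[0,0,-0.07,-0.17,-0.84,0.15,1],[0,0,-0.07,-0.17,-0.84,0.15,1],[0,0,-0.07,-0.16,-0.84,0.15,1],[0,0,-0.07,-0.16,-0.84,0.15,1],[0,0,-0.07,-0.15,-0.84,0.2,1]]'
python3 -m jog '[[0,0,-0.07,-0.14,-0.84,0.5,1],[0,0,-0.07,-0.14,-0.84,0.5,1],[0,0,-0.07,-0.13,-0.84,0.5,1],[0,0,-0.07,-0.13,-0.84,0.5,1],[0,0,-0.07,-0.12,-0.84,0.5,1]]'
python3 -m jog '[[0,0,-0.07,-0.12,-0.84,0.9,1],[0,0,-0.07,-0.11,-0.84,0.9,1],[0,0,-0.07,-0.11,-0.85,0.9,1],[0,0,0,0,0,0,1]]'
python3 plan.py d90 0.440,-0.2013,0.003
```

```text
t: 2.98
tool_pos: [0.4143, 0.0013, 0.262]
tool_rot: [-0.081, -3.14, -0.0]
contact_force: [0.1, 0.4, -1.7]
opening: 0.0851
grip_force: 0.0
t: 3.6
tool_pos: [0.429, -0.1253, 0.1865]
tool_rot: [-0.033, -3.141, -0.0]
contact_force: [1.1, -0.4, -0.0]
opening: 0.0853
grip_force: 0.0
t: 4.1
tool_pos: [0.4365, -0.2004, 0.1037]
tool_rot: [-0.008, -3.136, -0.005]
contact_force: [-0.4, 0.0, -0.7]
opening: 0.085
grip_force: 0.0
t 4.1 d [ 0.0035 -0.0009 -0.1007] ang 0.5 N 4 uvn [-110.1 -301.1   81.6] q [-0.59 -0.18  2.06  0.    1.27 -2.15] F [-0.4  0.  -0.7] op 0.0850404898630597
[0.01, -0.01, -0.01, -0.03, -0.01, 0.84]
[0.01, -0.01, -0.01, -0.03, -0.01, 0.84]
[0.01, -0.01, -0.01, -0.03, -0.01, 0.84]
[0.01, -0.01, -0.01, -0.03, -0.01, 0.84]
```

```bash
python3 -m jog '[[0,0,0,-0.03,0,0.9,1],[0,0,0,-0.03,0,0.9,1],[0,0,0,-0.03,0,0.9,1],[0,0,0,-0.02,0,0.4,0.3],[0,0,0,0,0,0.2,-0.1]]' 40
python3 -m jog '[[0,0,0,0,0,0,-0.7],[0,0,0,0,0,0,-1],[0,0,0,0,0,0,-1]]' 50
python3 plan.py d90 0.440,-0.2013,0.004
```

```text
t: 4.72
tool_pos: [0.442, -0.2003, 0.0078]
tool_rot: [0.004, 3.141, -0.0]
contact_force: [-0.9, -0.1, 0.8]
opening: 0.0514
grip_force: 0.0
t: 5.1
tool_pos: [0.4425, -0.201, 0.0087]
tool_rot: [0.004, 3.14, -0.001]
contact_force: [-0.3, 1.1, 3.9]
opening: 0.0273
grip_force: 49.9
t 5.1 d [-0.0025 -0.0003 -0.0047] ang 0.2 N 1 uvn [-1.597e+02 -3.007e+02  3.000e-01] q [-0.58 -0.02  2.09  0.    1.07 -2.15] F [-0.3  1.1  3.9] op 0.027306019263761423
[-0.01, 0.02, -0.03, 0.08, -0.01, 0.16]
```

```bash
python3 -m jog '[[0,0,0,0,0,-0.3,-1],[0,0,0,0,0,-1,-1],[0,0,0,0,0,-1,-1],[0,0,0,0,0,-1,-1],[0,0,0,0,0,-1,-1]]'
python3 -m jog '[[0,0,0,0,0,-1,-1],[0,0,0,0,0,-1,-1],[0,0,0,0,0,-1,-1],[0,0,0,0,0,-1,-1]]'
python3 look.py 1 | tail -3
python3 - <<'E'
from geo import *
import cv2
a=load("scene1")["img"];b=load("top1")["img"]
f=lambda im,x,y,w,h,k:cv2.resize(im[y:y+h,x:x+w],None,fx=k,fy=k,interpolation=2)
cv2.imwrite("pics/c3.png",np.hstack([f(b,300,150,130,150,3),f(a,150,90,130,150,3)])[:,:,::-1])
E
python3 plan.py s0 -40,92,190
```

```text
t: 5.72
tool_pos: [0.4412, -0.2004, 0.1374]
tool_rot: [-0.004, -3.141, -0.0]
contact_force: [0.1, 0.5, -2.8]
opening: 0.0275
grip_force: 49.7
t: 6.22
tool_pos: [0.4411, -0.2003, 0.2573]
tool_rot: [-0.005, -3.141, -0.0]
contact_force: [0.9, -0.2, -3.1]
opening: 0.0276
grip_force: 49.7
        1.54974180e+00, -2.14795505e+00]), 'dq': array([-0.00036275,  0.02853195,  0.06058579,  0.00081465, -0.03354369,
       -0.00026844]), 'effort': array([ 4.78347600e-02, -2.44515896e+01, -3.76375794e+01, -4.87293728e-03,
        2.99821738e-01,  3.72269242e-04]), 'tool_pos': array([ 0.44303979, -0.20155315,  0.26070796]), 'tool_rot': array([ 0.00436758,  3.13546625, -0.00640548]), 'contact_force': array([ 0.46676975,  0.12084967, -2.32120425]), 'wrist_torque': array([-0.05580014, -0.00901125, -0.02066072]), 'grip_force': 49.758113622665405, 'opening': 0.027330274779938667}
t 6.33 d [ 0.0497  0.3902 -0.028 ] ang 103.2 N 21 uvn [ -14.6 -301.2  206.4] q [-0.58 -0.31  1.89 -0.    1.55 -2.15] F [ 0.5  0.1 -2.3] op 0.027330274779938667
[-0.24, -0.28, 0.91, -0.05, 0.62, 0.05]
[-0.24, -0.28, 0.91, -0.0, 0.62, 0.06]
[-0.24, -0.28, 0.91, 0.05, 0.62, 0.08]
[-0.24, -0.28, 0.91, 0.1, 0.61, 0.09]
[-0.24, -0.28, 0.91, 0.15, 0.6, 0.1]
[-0.24, -0.28, 0.91, 0.2, 0.58, 0.11]
[-0.24, -0.28, 0.91, 0.25, 0.56, 0.11]
[-0.24, -0.28, 0.91, 0.3, 0.54, 0.12]
[-0.24, -0.28, 0.91, 0.34, 0.51, 0.12]
[-0.24, -0.28, 0.91, 0.38, 0.48, 0.12]
[-0.24, -0.28, 0.91, 0.42, 0.45, 0.12]
[-0.24, -0.28, 0.91, 0.46, 0.41, 0.12]
[-0.24, -0.28, 0.91, 0.49, 0.37, 0.12]
[-0.24, -0.28, 0.91, 0.52, 0.32, 0.11]
[-0.24, -0.28, 0.91, 0.55, 0.28, 0.11]
[-0.24, -0.28, 0.91, 0.57, 0.23, 0.1]
[-0.24, -0.28, 0.91, 0.59, 0.18, 0.09]
[-0.24, -0.28, 0.91, 0.61, 0.14, 0.08]
[-0.24, -0.28, 0.91, 0.62, 0.09, 0.06]
[-0.24, -0.28, 0.91, 0.62, 0.04, 0.05]
[-0.24, -0.28, 0.91, 0.62, -0.02, 0.03]
```

View pics/c3.png

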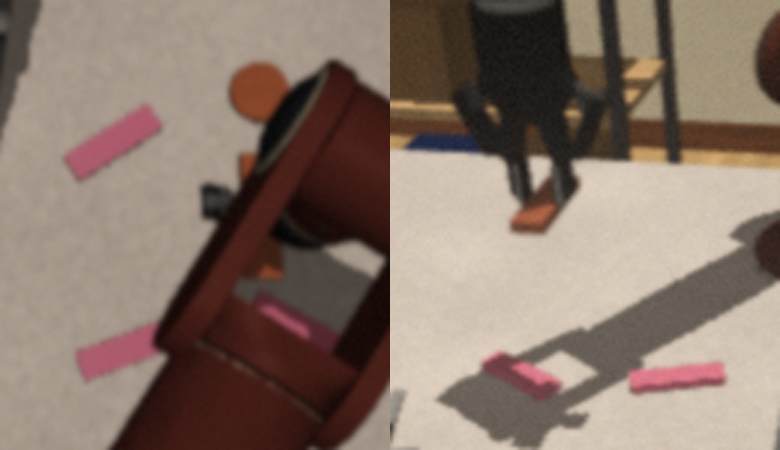

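```bash
for i in 1 2 3; do python3 -m jog '[[0,0,0,0,0,0,-1]]' | sed -n 2,3p; done
python3 - <<'E'
from geo import *
t,s=load("top1"),load("scene1")
for px in ((240,155),(283,277)): print(ray(t,((px[0]+.5)/3-.5+300,(px[1]+.5)/3-.5+150),.265).round(4))
for px,z in (((512,221),.257),((549,228),.257),((580,181),.265)): print(ray(s,((px[0]-390+.5)/3-.5+150,(px[1]+.5)/3-.5+90),z).round(4))
E
```

```text
tool_pos: [0.4412, -0.2004, 0.2555]
tool_rot: [-0.004, -3.141, -0.001]
tool_pos: [0.4408, -0.2001, 0.2542]
tool_rot: [-0.004, -3.138, -0.003]
tool_pos: [0.4411, -0.2002, 0.2548]
tool_rot: [-0.004, -3.139, -0.002]
[ 0.4868 -0.1859  0.265 ]
[ 0.39   -0.2162  0.265 ]
[ 0.4858 -0.2131  0.257 ]
[ 0.4945 -0.1772  0.257 ]
[ 0.4155 -0.1756  0.265 ]
```

```bash
python3 plan.py s0 -30,89.5,260
```

```text
t 6.7 d [0.0197 0.3914 0.041 ] ang 103.2 N 21 uvn [ -19.8 -300.2  202.8] q [-0.58 -0.3   1.9  -0.    1.55 -2.15] F [-0.6  0.2 -2.4] op 0.027064757264851656
[-0.25, -0.29, 0.91, -0.01, 0.62, -0.06]
[-0.25, -0.29, 0.91, 0.04, 0.62, -0.04]
[-0.25, -0.29, 0.91, 0.09, 0.62, -0.03]
[-0.25, -0.29, 0.91, 0.14, 0.61, -0.02]
[-0.25, -0.29, 0.91, 0.19, 0.6, -0.01]
[-0.25, -0.29, 0.91, 0.23, 0.58, -0.01]
[-0.25, -0.29, 0.91, 0.28, 0.56, -0.0]
[-0.25, -0.29, 0.91, 0.32, 0.54, 0.0]
[-0.25, -0.29, 0.91, 0.36, 0.51, 0.01]
[-0.25, -0.29, 0.91, 0.4, 0.48, 0.01]
[-0.25, -0.29, 0.91, 0.44, 0.45, 0.01]
[-0.25, -0.29, 0.91, 0.47, 0.41, 0.0]
[-0.25, -0.29, 0.91, 0.5, 0.37, 0.0]
[-0.25, -0.29, 0.91, 0.53, 0.33, -0.0]
[-0.25, -0.29, 0.91, 0.56, 0.29, -0.01]
[-0.25, -0.29, 0.91, 0.58, 0.24, -0.02]
[-0.25, -0.29, 0.91, 0.59, 0.2, -0.03]
[-0.25, -0.29, 0.91, 0.61, 0.15, -0.04]
[-0.25, -0.29, 0.91, 0.61, 0.1, -0.05]
[-0.25, -0.29, 0.91, 0.62, 0.05, -0.07]
[-0.25, -0.29, 0.91, 0.62, 0.01, -0.08]
```

```bash
python3 -m jog '[[-0.25,-0.29,0.91,0,0.62,-0.3,-1],[-0.25,-0.29,0.91,0.04,0.62,-0.3,-1],[-0.25,-0.29,0.91,0.09,0.62,-0.3,-1],[-0.25,-0.29,0.91,0.14,0.61,-0.3,-1],[-0.25,-0.29,0.91,0.19,0.6,-0.3,-1]]'|sed -n 2,3p
python3 -m jog '[[-0.25,-0.29,0.91,0.23,0.58,0,-1],[-0.25,-0.29,0.91,0.28,0.56,0,-1],[-0.25,-0.29,0.91,0.32,0.54,0,-1],[-0.25,-0.29,0.91,0.36,0.51,0,-1],[-0.25,-0.29,0.91,0.4,0.48,0,-1]]'|sed -n 2,3p
python3 -m jog '[[-0.25,-0.29,0.91,0.44,0.45,0,-1],[-0.25,-0.29,0.91,0.47,0.41,0,-1],[-0.25,-0.29,0.91,0.5,0.37,0,-1],[-0.25,-0.29,0.91,0.53,0.33,0,-1],[-0.25,-0.29,0.91,0.56,0.29,0,-1]]'|sed -n 2,3p
python3 -m jog '[[-0.25,-0.29,0.91,0.58,0.24,0,-1],[-0.25,-0.29,0.91,0.6,0.2,0,-1],[-0.25,-0.29,0.91,0.61,0.15,0.1,-1],[-0.25,-0.29,0.91,0.61,0.1,0.1,-1],[-0.25,-0.29,0.91,0.62,0.05,0.1,-1]]'|sed -n 2,3p
python3 -m jog '[[-0.25,-0.29,0.91,0.62,0,0.1,-1],[0,0,0,0,0,0,-1],[0,0,0,0,0,0,-1]]'
python3 plan.py s0 0,89.5,80
```

```text
tool_pos: [0.44, -0.1081, 0.3043]
tool_rot: [0.604, 2.951, 0.165]
tool_pos: [0.4412, -0.0149, 0.3132]
tool_rot: [1.131, 2.648, 0.308]
tool_pos: [0.4427, 0.0785, 0.3219]
tool_rot: [1.578, 2.256, 0.43]
tool_pos: [0.4518, 0.1722, 0.3173]
tool_rot: [1.937, 1.794, 0.528]
t: 9.57
tool_pos: [0.4553, 0.1896, 0.3151]
tool_rot: [1.995, 1.698, 0.544]
contact_force: [0.1, 0.5, -1.8]
opening: 0.0275
grip_force: 49.8
t 9.57 d [ 0.1317 -0.0183 -0.1495] ang 0.5 N 7 uvn [-23.2  87.2 278.8] q [ 0.42 -0.65  2.12 -0.35  1.16  0.64] F [ 0.1  0.5 -1.8] op 0.027505338783636073
[0.01, 0.0, -0.01, 0.01, 0.1, 0.95]
[0.01, 0.0, -0.01, 0.01, 0.1, 0.95]
[0.01, 0.0, -0.01, 0.01, 0.11, 0.95]
[0.01, 0.0, -0.01, 0.01, 0.11, 0.95]
[0.01, 0.0, -0.01, 0.01, 0.11, 0.95]
[0.01, 0.0, -0.01, 0.01, 0.11, 0.95]
[0.01, 0.0, -0.01, 0.01, 0.11, 0.95]
```

```bash
python3 -m jog '[[0.01,0,0,0.01,0.1,0.95,-1],[0.01,0,0,0.01,0.1,0.95,-1],[0.01,0,0,0.01,0.11,0.95,-1],[0.01,0,0,0.01,0.11,0.95,-1],[0.01,0,0,0.01,0.11,0.95,-1]]'|sed -n 2,3p
python3 -m jog '[[0.01,0,0,0.01,0.11,0.95,-1],[0.01,0,-0.01,0.01,0.11,0.95,-1],[0,0,0,0,0,0.8,-1],[0,0,0,0,0,0,-1],[0,0,0,0,0,0,-1]]'
python3 look.py 2 >/dev/null
python3 - <<'E'
from geo import *
a=load("scene2")["img"];b=load("top2")["img"]
f=lambda im,x,y,w,h,k:cv2.resize(im[y:y+h,x:x+w],None,fx=k,fy=k,interpolation=2)
cv2.imwrite("pics/c4.png",np.hstack([f(b,180,110,100,150,4),f(a,300,200,100,150,4)])[:,:,::-1])
E
python3 plan.py s0 0,89.5,24
```

```text
tool_pos: [0.551, 0.1751, 0.2086]
tool_rot: [1.999, 1.697, 0.543]
t: 10.82
tool_pos: [0.602, 0.1684, 0.1474]
tool_rot: [1.998, 1.699, 0.542]
contact_force: [-0.0, -0.9, -2.1]
opening: 0.0277
grip_force: 50.0
t 10.93 d [ 0.0167 -0.0026 -0.0284] ang 0.4 N 2 uvn [ 2.5 89.5 56.9] q [ 0.26 -0.17  2.06 -0.36  0.71  0.63] F [-0.1 -0.3 -3. ] op 0.027454892569511908
[0.03, -0.0, -0.03, -0.0, -0.04, 0.55]
[0.03, -0.0, -0.03, -0.0, -0.04, 0.55]
```

View pics/c4.png

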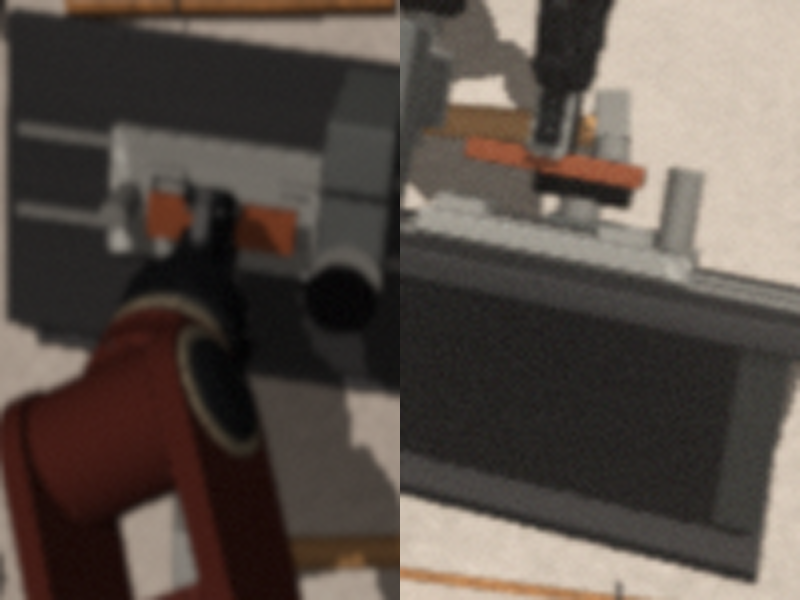

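The bar hangs over the bed. In the top crop its ends are at x 148 and 296, and in the scene crop they are at (467,145) and (643,175). I'll compare these with the model projections.

Run:
```python
from geo import *
P=[0.6185,0.0758,-0.1555]
t,s=load("top2"),load("scene2")
ct=lambda q:((q-[180,110]+.5)*4-.5).round(0).tolist()
cs=lambda q:((q-[300,200]+.5)*4-.5+[400,0]).round(0).tolist()
vb=92.1
bar=[(u,vb+v,n) for n in (63,51) for u in (17.5,-12.5) for v in (50,-50)]
print("bar  top",ct(proj(t,press(P,bar)))); print("bar  scene",cs(proj(s,press(P,bar))))
c=[(u,91.9+v,16) for u in (45,-45) for v in (85,-65)]+[(0,91.9+72,62)]+[(u,91.9+v,24) for u in (19,-19) for v in (55,-55)]
print("car top",ct(proj(t,press(P,c)))); print("car scene",cs(proj(s,press(P,c))))
```

```text
bar  top [[146.0, 196.0], [295.0, 217.0], [144.0, 238.0], [292.0, 259.0], [150.0, 190.0], [298.0, 211.0], [148.0, 231.0], [294.0, 252.0]]
bar  scene [[644.0, 162.0], [468.0, 131.0], [649.0, 162.0], [477.0, 131.0], [641.0, 184.0], [464.0, 151.0], [645.0, 183.0], [474.0, 151.0]]
car top [[112.0, 126.0], [331.0, 157.0], [109.0, 247.0], [319.0, 277.0], [113.0, 215.0], [152.0, 172.0], [311.0, 195.0], [150.0, 223.0], [307.0, 245.0]]
car scene [[692.0, 263.0], [417.0, 209.0], [699.0, 252.0], [450.0, 203.0], [686.0, 171.0], [641.0, 234.0], [447.0, 197.0], [647.0, 231.0], [460.0, 195.0]]
```

```bash
python3 -m jog '[[0.03,0,-0.03,0,-0.04,0.4,-1],[0.03,0,-0.03,0,-0.01,0.4,-1],[0,0,0,0,0,0.15,-1],[0,0,0,0,0,0,-1],[0,0,0,0,0,0,-1]]'
python3 plan.py s0 1,89.5,24|head -2
python3 -m jog '[[0,0,0,0,0,0.07,-1],[0,0,0,0,0,0,-1]]'
python3 plan.py s0 1,89.5,24|head -2
```

```text
t: 11.55
tool_pos: [0.6167, 0.1667, 0.1222]
tool_rot: [1.997, 1.709, 0.536]
contact_force: [0.2, -0.4, -2.5]
opening: 0.0274
grip_force: 50.0
t 11.55 d [ 0.0029 -0.0005 -0.002 ] ang 0.1 N 1 uvn [-0.2 89.5 27.3] q [ 0.25 -0.1   2.04 -0.37  0.66  0.63] F [ 0.2 -0.4 -2.5] op 0.02740405715219694
[-0.03, 0.0, 0.0, -0.0, 0.04, 0.11]
t: 11.8
tool_pos: [0.6179, 0.1666, 0.1212]
tool_rot: [1.997, 1.708, 0.536]
contact_force: [-4.4, -0.5, 2.1]
opening: 0.0274
grip_force: 50.7
t 11.8 d [ 0.0016 -0.0004 -0.0009] ang 0.1 N 1 uvn [ 0.2 89.7 25.7] q [ 0.24 -0.09  2.04 -0.37  0.66  0.63] F [-4.4 -0.5  2.1] op 0.02737323887621309
[-0.02, 0.0, 0.0, -0.01, 0.03, 0.06]
```

```bash
python3 -m jog '[[0,0,0,0,0.02,0.05,-1],[0,0,0,0,0,0,-1]]'
python3 plan.py s0 1,89.5,24|head -1
python3 -m jog '[[0,0,0,0,0,0,0.1],[0,0,0,0,0,0,0.1],[0,0,0,0,0,0,0.1]]'
python3 plan.py s0 1,89.5,24|head -1
python3 look.py 3 >/dev/null
python3 - <<'E'
from geo import *
a=load("scene3")["img"];b=load("top3")["img"]
f=lambda im,x,y,w,h,k:cv2.resize(im[y:y+h,x:x+w],None,fx=k,fy=k,interpolation=2)
cv2.imwrite("pics/c5.png",np.hstack([f(b,190,120,80,100,5),f(a,310,210,80,100,5)])[:,:,::-1])
E
```

```text
t: 12.05
tool_pos: [0.6182, 0.1669, 0.1211]
tool_rot: [1.998, 1.709, 0.535]
contact_force: [-21.1, 0.7, 14.5]
opening: 0.0271
grip_force: 53.4
t 12.05 d [ 0.0013 -0.0007 -0.0008] ang 0.2 N 1 uvn [ 0.3 90.  25.5] q [ 0.25 -0.09  2.04 -0.37  0.66  0.63] F [-21.1   0.7  14.5] op 0.02705503567196513
t: 12.42
tool_pos: [0.6196, 0.1662, 0.12]
tool_rot: [1.996, 1.708, 0.537]
contact_force: [1.2, 0.4, -1.3]
opening: 0.0471
grip_force: 0.0
t 12.43 d [-0.     -0.      0.0002] ang 0.1 N 1 uvn [ 0.9 89.5 23.8] q [ 0.24 -0.09  2.04 -0.37  0.66  0.63] F [ 1.2  0.4 -1.3] op 0.04708520227148388
```

View pics/c5.png

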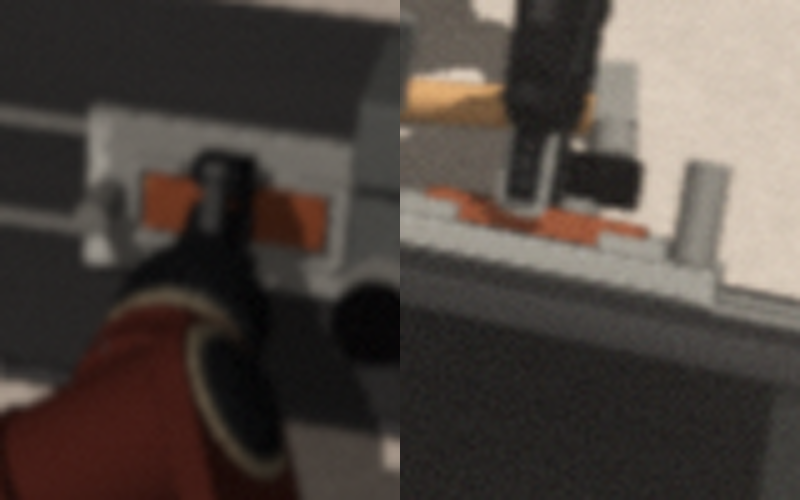

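The bar sits in the bed between the lugs: in the top crop it spans x 142–327 with the end walls outside it, and in the scene crop the lugs overlap its edge. I'll retreat, close the fingers and go round to the outer side of the post.

```bash
python3 -m jog '[[0,0,0,0,0,-0.4,0.1],[0,0,0,0,0,-0.8,0.1],[0,0,0,0,0,-1,0.1],[0,0,0,0.3,0,-0.6,-0.5],[0,0,0,0.8,0,0,-1]]'
python3 -m jog '[[0,0,0,0.95,0,0,-1],[0,0,0,0.95,0,0,-1],[0,0,0,0.9,0,0,-1],[0,0,0,0,0,0,-1],[0,0,0,0,0,0,-1]]'
python3 plan.py s0 0,203,32
```

```text
t: 13.15
tool_pos: [0.5772, 0.2067, 0.1918]
tool_rot: [1.996, 1.705, 0.541]
contact_force: [0.8, -0.8, 1.2]
opening: 0.0112
grip_force: 0.0
t: 13.78
tool_pos: [0.5895, 0.2889, 0.1886]
tool_rot: [1.997, 1.709, 0.535]
contact_force: [0.5, -0.4, 0.6]
opening: 0.0001
grip_force: 0.0
t 13.78 d [ 0.0423 -0.0097 -0.0624] ang 0.2 N 3 uvn [  0.3 206.  107.9] q [ 0.49 -0.09  1.91 -0.47  0.87  0.87] F [ 0.5 -0.4  0.6] op 0.00012114164022382976
[-0.01, 0.0, 0.0, -0.03, -0.0, 0.84]
[-0.01, 0.0, 0.0, -0.03, -0.0, 0.84]
[-0.01, 0.0, 0.0, -0.03, -0.0, 0.84]
```

```bash
python3 -m jog '[[0,0,0,-0.03,0,0.85,-1],[0,0,0,-0.03,0,0.85,-1],[0,0,0,-0.03,0,0.8,-1],[0,0,0,0,0,0,-1]]'
python3 -m jog '[[0,0,0,-0.4,0,0,-1],[0,0,0,-0.4,0,0,-1],[0,0,0,-0.4,0,0,-1],[0,0,0,-0.4,0,0,-1],[0,0,0,-0.4,0,0,-1]]'|sed -n 2,4p
python3 -m jog '[[0,0,0,-0.4,0,0,-1],[0,0,0,-0.4,0,0,-1],[0,0,0,-0.3,0,0,-1],[0,0,0,0,0,0,-1]]'|sed -n 2,4p
python3 plan.py s0 0,95,32
```

```text
t: 14.28
tool_pos: [0.6309, 0.2779, 0.1246]
tool_rot: [1.999, 1.708, 0.53]
contact_force: [-0.4, -0.3, 0.3]
opening: 0.0001
grip_force: 0.0
tool_pos: [0.6226, 0.2201, 0.1277]
tool_rot: [1.996, 1.708, 0.538]
contact_force: [-1.2, 2.3, 2.7]
tool_pos: [0.6168, 0.1868, 0.1261]
tool_rot: [1.998, 1.708, 0.533]
contact_force: [-0.2, 0.1, -0.6]
t 15.4 d [-0.0017 -0.0143  0.0001] ang 0.3 N 1 uvn [ -0.5 109.4  32.2] q [ 0.29 -0.08  2.02 -0.4   0.69  0.68] F [-0.2  0.1 -0.6] op 1.1683178426369836e-05
[-0.05, 0.03, -0.0, -0.48, 0.02, 0.01]
```

```bash
python3 -m jog '[[0,0,0,-0.2,0,0,-1],[0,0,0,-0.15,0,0,-1],[0,0,0,0,0,0,-1]]'|sed -n 2,4p
python3 -m jog '[[0,0,0,-0.1,0,0,-1],[0,0,0,0,0,0,-1]]'|sed -n 2,4p
python3 plan.py s0 0,92,32|head -1
```

```text
tool_pos: [0.6154, 0.1771, 0.1265]
tool_rot: [1.997, 1.709, 0.534]
contact_force: [-0.0, -0.5, 0.1]
tool_pos: [0.6152, 0.1746, 0.1268]
tool_rot: [1.997, 1.709, 0.535]
contact_force: [-0.1, 0.1, -0.4]
t 16.02 d [-0.0005 -0.0051 -0.0006] ang 0.2 N 1 uvn [ 0.1 97.1 32.6] q [ 0.26 -0.1   2.03 -0.38  0.68  0.65] F [-0.1  0.1 -0.4] op -0.00024736988963956617
```

```bash
python3 -m jog '[[0,0,0,-0.08,0,0,-1],[0,0,0,0,0,0,-1]]'|sed -n 2,4p
python3 plan.py s0 0,92,32|head -1
```

```text
tool_pos: [0.6148, 0.1723, 0.1269]
tool_rot: [1.997, 1.709, 0.536]
contact_force: [-0.5, 1.6, -1.4]
t 16.27 d [-0.0002 -0.0028 -0.0007] ang 0.2 N 1 uvn [ 0.2 94.8 32.7] q [ 0.26 -0.1   2.04 -0.38  0.68  0.64] F [-0.5  1.6 -1.4] op 6.0061008939885304e-05
```

```bash
python3 -m jog '[[0,0,0,-0.1,0,0,-1],[0,0,0,0,0,0,-1]]'|sed -n 2,4p
python3 -m jog '[[0,0,0,-0.1,0,0,-1],[0,0,0,0,0,0,-1]]'|sed -n 2,4p
python3 plan.py s0 0,92,32|head -1
```

```text
tool_pos: [0.6147, 0.1719, 0.127]
tool_rot: [1.998, 1.71, 0.544]
contact_force: [2.8, 12.4, -4.3]
tool_pos: [0.6147, 0.1718, 0.1273]
tool_rot: [1.998, 1.711, 0.552]
contact_force: [6.6, 22.8, -8.5]
t 16.77 d [-0.0001 -0.0022 -0.0011] ang 0.7 N 1 uvn [ 0.4 94.2 33. ] q [ 0.25 -0.11  2.04 -0.36  0.66  0.63] F [ 6.6 22.8 -8.5] op -0.00020014805630154736
```

The carriage is home against its stop: the reaction rose to 23 N with no movement. I'll retreat outward and check the bar and the knob.

```bash
python3 -m jog '[[0,0,0,0.5,0,0,-1],[0,0,0,0.8,0,-0.2,-1],[0,0,0,0.8,0,-0.8,-1],[0,0,0,0.8,-0.4,-0.9,0],[0,0,0,0.2,-0.5,-0.9,0.3]]'
python3 look.py 4 >/dev/null
python3 - <<'E'
from geo import *
a=load("scene4")["img"];b=load("top4")["img"]
g=lambda i:np.clip(255*(i/255.)**.5,0,255).astype(np.uint8)
f=lambda im,x,y,w,h,k:cv2.resize(g(im[y:y+h,x:x+w]),None,fx=k,fy=k,interpolation=2)
cv2.imwrite("pics/c6.png",np.hstack([f(b,200,125,100,100,4),f(a,275,190,100,100,4)])[:,:,::-1])
P=[0.6185,0.0758,-0.1555]
ct=lambda q:((q-[200,125]+.5)*4-.5).round(0).tolist()
for a in (0,.1,.2): print(a,ct(proj(load("top4"),press(P,[(-95+x*np.cos(a)-y*-np.sin(-a)*-1*0-y*np.sin(-a)*1,97+x*np.sin(-a)+y*np.cos(a),54) for x,y in ((7,31),(7,-31),(-7,-31),(-7,31))]))))
E
python3 plan.py s8 -95,97,85
```

```text
t: 17.4
tool_pos: [0.559, 0.2702, 0.1817]
tool_rot: [1.996, 1.709, 0.537]
contact_force: [0.7, 0.3, 0.0]
opening: 0.0357
grip_force: 0.0
0 [[83.0, 275.0], [171.0, 287.0], [169.0, 305.0], [82.0, 292.0]]
0.1 [[84.0, 271.0], [171.0, 291.0], [168.0, 308.0], [82.0, 288.0]]
0.2 [[86.0, 267.0], [171.0, 295.0], [166.0, 312.0], [81.0, 284.0]]
t 17.5 d [-0.0501 -0.0795 -0.0676] ang 8.1 N 4 uvn [-25.8 183.3 119. ] q [ 0.49 -0.18  2.   -0.47  0.86  0.86] F [-0.5  0.3  0.5] op 0.05070592519307669
[0.0, -0.01, 0.4, -0.73, -0.57, 0.28]
[0.0, -0.01, 0.4, -0.75, -0.54, 0.28]
[0.0, -0.01, 0.4, -0.77, -0.51, 0.28]
[0.0, -0.01, 0.4, -0.78, -0.48, 0.28]
```

View pics/c6.png

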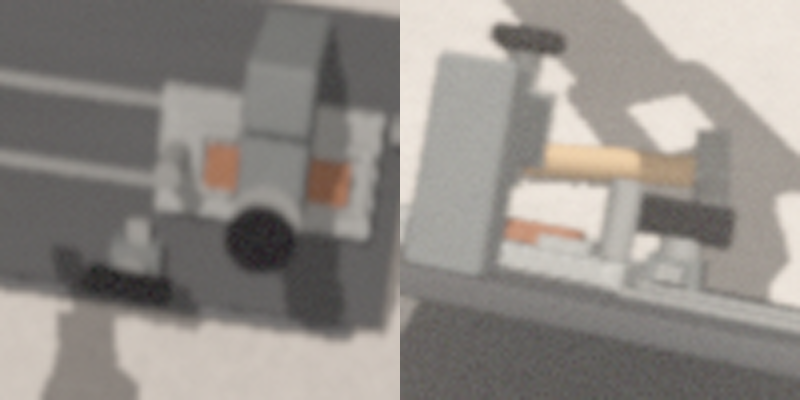

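The bar is centred under the plunger: copper is visible at (220,167) and (330,182) in the top crop. The grip runs from (85,273) to (170,293), so the clamp stands at about 0.1 rad.

```bash
python3 -m jog '[[0,0,0.3,-0.73,-0.57,0.28,0.4],[0,0,0.3,-0.75,-0.54,0.28,0.4],[0,0,0.3,-0.77,-0.51,0.28,0.4],[0,0,0.3,-0.78,-0.48,0.28,0.4],[0,0,0,0,0,0,0.4]]'
python3 -m jog '[[0,0,0,0,0,0,0.4]]' >/dev/null
python3 plan.py s6 -93.5,97,27 4
```

```text
t: 18.12
tool_pos: [0.509, 0.1853, 0.1123]
tool_rot: [2.097, 1.61, 0.565]
contact_force: [0.2, 0.6, 0.3]
opening: 0.0604
grip_force: 0.0
t 18.25 d [ 0.0311 -0.0015 -0.0473] ang 0.1 N 4 uvn [-91.7  93.7  83.5] q [ 0.36 -0.32  2.24 -0.44  0.73  0.88] F [-0.1 -0.1  0.8] op 0.059990947693599174
[-0.0, 0.0, 0.0, 0.03, -0.02, 0.47]
[-0.0, 0.0, 0.0, 0.03, -0.02, 0.47]
[-0.0, 0.0, 0.0, 0.03, -0.02, 0.47]
[-0.0, 0.0, 0.0, 0.03, -0.02, 0.47]
```

```bash
python3 -m jog '[[0,0,0,0.03,-0.02,0.47,0.4],[0,0,0,0.03,-0.02,0.47,0.4],[0,0,0,0.03,-0.02,0.47,0.4],[0,0,0,0.03,-0.02,0.47,0.4],[0,0,0,0,0,0,0]]'
python3 -m jog '[[0,0,0,0,0,0,-0.3],[0,0,0,0,0,0,-0.5],[0,0,0,0,0,0,-0.6],[0,0,0,0,0,0,-1],[0,0,0,0,0,0,-1]]' 20
python3 plan.py s6 -93.5,97,27
```

```text
t: 18.88
tool_pos: [0.542, 0.1869, 0.0675]
tool_rot: [2.095, 1.611, 0.571]
contact_force: [0.3, 0.2, 0.2]
opening: 0.0435
grip_force: 0.0
t: 19.5
tool_pos: [0.54, 0.1872, 0.0672]
tool_rot: [2.097, 1.612, 0.571]
contact_force: [-6.6, 3.3, 1.7]
opening: 0.0239
grip_force: 19.3
t 19.5 d [ 0.0026 -0.0013  0.0013] ang 0.3 N 1 uvn [-96.5  97.9  27.5] q [ 0.33 -0.16  2.2  -0.49  0.61  0.93] F [-6.6  3.3  1.7] op 0.023902758827037126
[-0.05, -0.0, -0.0, -0.02, 0.1, 0.02]
```

The opening of 24 mm means the fingertips are on the round stem below the grip. I'll open, rise about 8 mm, shift 3 mm and close again.

```bash
python3 -m jog '[[0,0,0,0,0,0,0],[0,0,0,0,0,0,0],[0,0,0,0.0,-0.1,-0.28,0],[0,0,0,0,0,0,-0.4],[0,0,0,0,0,0,-0.6]]' 20
python3 -m jog '[[0,0,0,0,0,0,-0.8],[0,0,0,0,0,0,-1],[0,0,0,0,0,0,-1],[0,0,0,0,0,0,-1]]' 20
python3 plan.py s6 -95,97,35
```

```text
t: 20.12
tool_pos: [0.5343, 0.1879, 0.0731]
tool_rot: [2.094, 1.61, 0.572]
contact_force: [0.3, -0.8, -0.0]
opening: 0.017
grip_force: 0.2
t: 20.62
tool_pos: [0.535, 0.1876, 0.0738]
tool_rot: [2.094, 1.61, 0.573]
contact_force: [-1.1, -2.8, 5.3]
opening: 0.0133
grip_force: 23.5
t 20.62 d [ 0.0018 -0.0008  0.0004] ang 0.0 N 1 uvn [-96.8  97.6  35.8] q [ 0.34 -0.19  2.21 -0.49  0.62  0.93] F [-1.1 -2.8  5.3] op 0.01334061843125599
[-0.01, 0.01, 0.0, -0.01, 0.06, 0.03]
```

```bash
python3 -m jog '[[0,0,0.6,0,0,0,-1],[0,0,0.8,0,0,0,-1],[0,0,0.8,0,0,0,-1],[0,0,0.8,0,0,0,-1]]' 35
python3 plan.py s90 -96.8,97.6,35.8|head -1
python3 -m jog '[[0,0,0.9,0,0,0,-1],[0,0,0.9,0,0,0,-1],[0,0,0.9,0,0,0,-1],[0,0,0.9,0,0,0,-1]]'
python3 plan.py s90 -96.8,97.6,35.8|head -1
```

```text
t: 21.12
tool_pos: [0.5347, 0.1877, 0.0736]
tool_rot: [2.324, 1.341, 0.657]
contact_force: [-3.5, -2.0, 6.6]
opening: 0.0135
grip_force: 38.5
t 21.12 d [ 0.0003 -0.      0.0002] ang 68.9 N 14 uvn [-97.1  97.6  35.8] q [ 0.34 -0.19  2.21 -0.49  0.62  1.19] F [-3.5 -2.   6.6] op 0.013482966641265047
t: 21.62
tool_pos: [0.5344, 0.188, 0.0734]
tool_rot: [2.56, 0.982, 0.747]
contact_force: [-4.8, -0.9, 6.5]
opening: 0.0131
grip_force: 38.6
t 21.62 d [ 0.0005 -0.0003  0.0004] ang 50.9 N 11 uvn [-97.5  97.8  35.8] q [ 0.34 -0.19  2.21 -0.49  0.62  1.51] F [-4.8 -0.9  6.5] op 0.013140550641474118
```

```bash
python3 -m jog '[[0,0,0.9,0,0,0,-1],[0,0,0.9,0,0,0,-1],[0,0,0.9,0,0,0,-1],[0,0,0.9,0,0,0,-1],[0,0,0.9,0,0,0,-1]]'|sed -n 3,4p
python3 plan.py s90 -96.8,97.6,35.8|head -1
python3 -m jog '[[0,0,0.9,0,0,0,-1],[0,0,0.9,0,0,0,-1],[0,0,0.9,0,0,0,-1],[0,0,0.9,0,0,0,-1]]'|sed -n 3,4p
python3 plan.py s90 -96.8,97.6,35.8|head -1;python3 -c "
from station import status;print(status.get_obs()['wrist_torque'])"
```

```text
tool_rot: [2.787, 0.478, 0.843]
contact_force: [-5.6, 1.5, 5.7]
t 22.25 d [ 0.0008 -0.0008  0.0006] ang 28.4 N 6 uvn [-97.9  98.3  35.8] q [ 0.34 -0.19  2.21 -0.49  0.62  1.9 ] F [-5.6  1.5  5.7] op 0.012998654330147163
tool_rot: [2.906, 0.037, 0.901]
contact_force: [-4.6, 3.5, 5.5]
t 22.75 d [ 0.0008 -0.0012  0.0007] ang 10.3 N 3 uvn [-98.   98.7  35.8] q [ 0.34 -0.19  2.21 -0.49  0.62  2.22] F [-4.6  3.5  5.5] op 0.013354246972840161
[0.27133009 0.29963748 0.32035394]
```

```bash
python3 -m jog '[[0,0,0.9,0,0,0,-1],[0,0,0.8,0,0,0,-1],[0,0,0.3,0,0,0,-1],[0,0,0,0,0,0,-1]]'|sed -n 3,4p
python3 plan.py s90 -96.8,97.6,35.8|head -1;python3 -c "
from station import status;print(status.get_obs()['wrist_torque'])"
```

```text
tool_rot: [2.946, -0.216, 0.925]
contact_force: [-5.2, 4.8, 5.3]
t 23.25 d [ 0.0008 -0.0014  0.0007] ang 0.5 N 1 uvn [-98.   98.9  35.8] q [ 0.34 -0.19  2.21 -0.49  0.62  2.39] F [-5.2  4.8  5.3] op 0.013055395368572488
[0.39818738 0.23832421 0.20876917]
```

```bash
python3 -m jog '[[0,0,0,0,0,0,0],[0,0,0,0,0,0,0],[0,0,0,0,0,-0.5,0],[0,0,0,0,0,-1,0],[0,0,0,0,0,-1,-0.5]]'
python3 -m jog '[[0,0,-0.3,0,0,-1,-1],[0,0,-0.3,0,0,-1,-1],[0,0,0,0,0.3,-1,-1],[0,0,0,0,0.5,-0.8,-1],[0,0,0,0,0.5,0,-1]]'
python3 look.py 5 >/dev/null
python3 - <<'E'
from geo import *
a=load("scene5")["img"];b=load("top5")["img"]
g=lambda i:np.clip(255*(i/255.)**.5,0,255).astype(np.uint8)
f=lambda im,x,y,w,h,k:cv2.resize(g(im[y:y+h,x:x+w]),None,fx=k,fy=k,interpolation=2)
cv2.imwrite("pics/c7.png",np.hstack([f(b,200,125,100,100,4),f(a,275,190,100,100,4)])[:,:,::-1])
E
python3 plan.py s0 0,0,180
```

```text
t: 23.88
tool_pos: [0.4909, 0.1941, 0.1339]
tool_rot: [2.943, -0.217, 0.92]
contact_force: [0.8, 0.7, 0.8]
opening: 0.0255
grip_force: 0.0
t: 24.5
tool_pos: [0.4234, 0.166, 0.2313]
tool_rot: [2.934, -0.137, 0.922]
contact_force: [0.8, -0.2, -1.1]
opening: -0.0002
grip_force: 0.0
t 24.6 d [ 0.0933 -0.0732  0.0181] ang 86.6 N 18 uvn [-95.2  57.8 224.6] q [ 0.39 -0.76  2.32 -0.35  1.07  2.15] F [-0.5 -0.3 -0.4] op 0.0003375309801143447
[-0.0, 0.0, -0.96, 0.16, 0.12, 0.08]
[-0.0, 0.0, -0.96, 0.15, 0.14, 0.08]
[-0.0, 0.0, -0.96, 0.14, 0.15, 0.08]
[-0.0, 0.0, -0.96, 0.13, 0.16, 0.08]
[-0.0, 0.0, -0.96, 0.11, 0.17, 0.08]
[-0.0, 0.0, -0.96, 0.1, 0.18, 0.08]
[-0.0, 0.0, -0.96, 0.08, 0.19, 0.08]
[-0.0, 0.0, -0.96, 0.07, 0.19, 0.08]
[-0.0, 0.0, -0.96, 0.05, 0.2, 0.08]
[-0.0, 0.0, -0.96, 0.03, 0.2, 0.08]
[-0.0, 0.0, -0.96, 0.02, 0.21, 0.08]
[-0.0, 0.0, -0.96, 0.0, 0.21, 0.08]
[-0.0, 0.0, -0.96, -0.02, 0.21, 0.08]
[-0.0, 0.0, -0.96, -0.03, 0.2, 0.08]
[-0.0, 0.0, -0.96, -0.05, 0.2, 0.08]
[-0.0, 0.0, -0.96, -0.07, 0.19, 0.08]
[-0.0, 0.0, -0.96, -0.08, 0.19, 0.08]
[-0.0, 0.0, -0.96, -0.1, 0.18, 0.08]
```

View pics/c7.png

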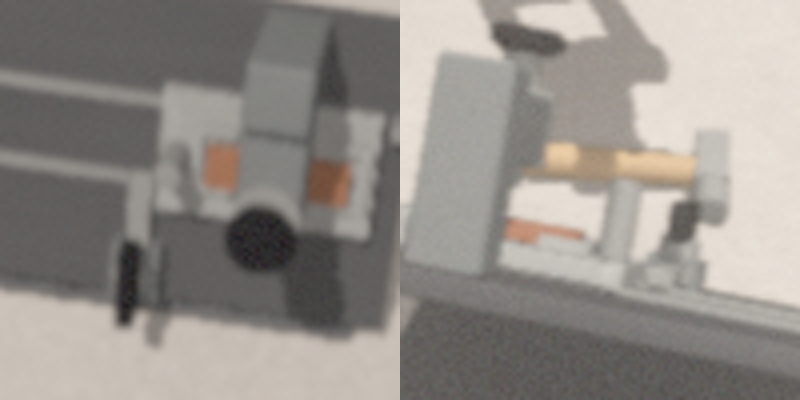

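The clamp is locked: the grip now lies along u and the bolt is out at (137,210) behind the carriage, with the bar still in place. Now the plunger, with the fingers shut.

```bash
python3 plan.py s86.6 0,0,158 6
```

```text
t 24.6 d [ 1.058e-01 -7.510e-02  1.000e-04] ang 0.1 N 6 uvn [-95.2  57.8 224.6] q [ 0.39 -0.76  2.32 -0.35  1.07  2.15] F [-0.5 -0.3 -0.4] op 0.0003375309801143447
[0.0, 0.0, 0.0, 0.51, 0.35, 0.37]
[0.0, 0.0, 0.0, 0.51, 0.35, 0.37]
[0.0, 0.0, 0.0, 0.51, 0.35, 0.37]
[0.0, 0.0, 0.0, 0.51, 0.35, 0.37]
[0.0, 0.0, 0.0, 0.51, 0.35, 0.37]
[0.0, 0.0, 0.0, 0.51, 0.35, 0.37]
```

```bash
python3 -m jog '[[0,0,0,0.51,0.35,0.37,-1],[0,0,0,0.51,0.35,0.37,-1],[0,0,0,0.51,0.35,0.37,-1],[0,0,0,0.51,0.35,0.37,-1],[0,0,0,0.51,0.35,0.37,-1]]'|sed -n 4p
python3 -m jog '[[0,0,0,0.51,0.35,0.37,-1],[0,0,0,0,0,0,-1],[0,0,0,0,0,0,-1]]'|sed -n 4p
python3 plan.py s86.6 0,0,130 4
```

```text
contact_force: [-0.0, 0.5, 0.8]
contact_force: [0.3, 0.3, 0.1]
t 25.6 d [ 0.0159 -0.0042 -0.0215] ang 0.3 N 4 uvn [ -1.    1.7 157. ] q [ 0.11 -0.53  2.19 -0.19  0.91  1.85] F [0.3 0.3 0.1] op -0.0001945105785159446
[0.0, 0.01, 0.01, 0.01, 0.01, 0.23]
[0.0, 0.01, 0.01, 0.01, 0.01, 0.23]
[0.0, 0.01, 0.01, 0.01, 0.01, 0.23]
[0.0, 0.01, 0.01, 0.01, 0.01, 0.23]
```

```bash
python3 -m jog '[[0,0,0,0.02,0.03,0.25,-1],[0,0,0,0.02,0.03,0.25,-1],[0,0,0,0,0,0.25,-1],[0,0,0,0,0,0.25,-1],[0,0,0,0,0,0,-1]]'|sed -n 4p
python3 plan.py s86.6 0,0,122|head -1
python3 -m jog '[[0,0,0,0,0,0.1,-1],[0,0,0,0,0,0.07,-1],[0,0,0,0,0,0,-1]]'|sed -n 4p
python3 plan.py s86.6 0,0,122|head -1
```

```text
contact_force: [-8.1, 1.7, 5.8]
t 26.23 d [ 0.0023 -0.0003 -0.0049] ang 0.2 N 1 uvn [ 9.000e-01 -1.000e-01  1.273e+02] q [ 0.09 -0.46  2.18 -0.19  0.84  1.85] F [-8.1  1.7  5.8] op -3.466513463332158e-05
contact_force: [-15.8, 1.4, 11.4]
t 26.6 d [-0.      0.0001 -0.0016] ang 0.3 N 1 uvn [ 1.000e+00 -1.000e-01  1.233e+02] q [ 0.09 -0.45  2.18 -0.19  0.83  1.85] F [-15.8   1.4  11.4] op -0.00023121553773379722
```

```bash
python3 -m jog '[[0,0,0,0,0,0.05,-1],[0,0,0,0,0,0,-1],[0,0,0,0,0,0,-1],[0,0,0,0,0,0,-1]]'|sed -n 4p
python3 plan.py s86.6 0,0,122|head -1
python3 -m jog '[[0,0,0,0,0,-0.3,-1],[0,0,0,0,0,-0.5,-1],[0,0,0,0,0,-0.8,-1],[0,0,0,0,0,-1,-1],[0,0,0,0,0,-1,-1]]'|sed -n 4p
python3 -m jog '[[0,0,0,0,-0.5,-0.8,-1],[0,0,0,0,-0.5,-0.5,-1],[0,0,0,0,-0.5,0,-1],[0,0,0,0,0,0,-1],[0,0,0,0,0,0,-1]]'|sed -n 4p
python3 look.py 6 >/dev/null
python3 - <<'E'
from geo import *
a=load("scene6")["img"];b=load("top6")["img"]
g=lambda i:np.clip(255*(i/255.)**.5,0,255).astype(np.uint8)
f=lambda im,x,y,w,h,k:cv2.resize(g(im[y:y+h,x:x+w]),None,fx=k,fy=k,interpolation=2)
cv2.imwrite("pics/c8.png",np.hstack([f(b,200,125,100,100,4),f(a,275,190,100,100,4)])[:,:,::-1])
E
```

```text
contact_force: [-30.1, 1.4, 19.8]
t 27.1 d [-0.0003  0.0001 -0.0016] ang 0.4 N 1 uvn [ 1.100e+00 -1.000e-01  1.231e+02] q [ 0.09 -0.45  2.18 -0.19  0.83  1.85] F [-30.1   1.4  19.8] op -0.0002846105865672034
contact_force: [0.1, -0.7, 0.7]
contact_force: [0.6, -1.1, 0.0]
```

View pics/c8.png

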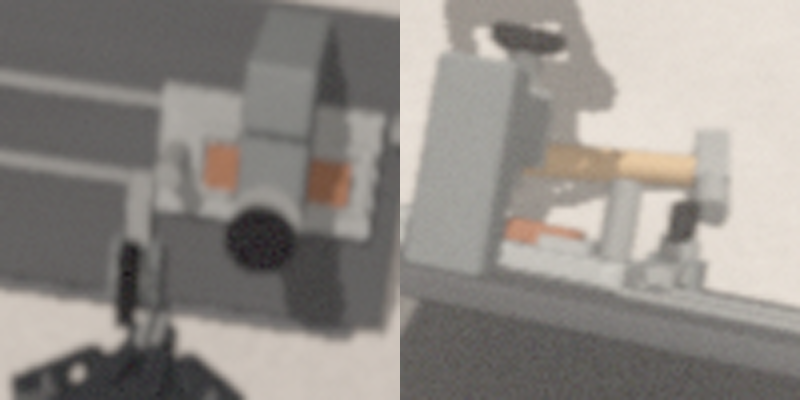

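The plunger held rigid at its stop at 36 N and its head is back up at (528,38). The bar, bolt and carriage have not moved and the arm touches nothing.

```bash
python3 -c "
from station import finish_job; print(finish_job())"
```

```text
the job is handed in; nothing more can be done
None
```

The job is handed in, with no verdict returned: the camera shows the bar in the bed, the carriage home, the clamp turned with its bolt out, and the plunger back up after being pressed to its stop.

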